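Let the walnuts down the chute

TASK

Three nut chutes with rocking levers stand on the bakery bench; find the one that holds the two walnuts (the large nuts). With the fingertips only, press down the pad on the near end of its lever so that the other end lifts the gate, keep it down until both walnuts have rolled into the catch tray, then let go so that the lever comes back level and the gate is shut. Do not touch any nut or gate, do not press the other two levers, and leave the jar, the bowl and the brush where they are.

Things in the scene. Friction and masses are not known exactly. Their poses are not given: they have to be found in the camera images.
- walnut_chute: fixed stand of an aluminium nut chute, the one that holds the two walnuts (sizes in mm). Origin on the table under the lever's pivot; z up, x downhill along the chute, away from the robot (yaw within 0.15). Three alike: base plate x -60 to 250, y -43 to 53, 10 high; chute at y 0, 42 wide inside, walls 26, x -33 to 133, floor falling 0.2 rad, 75 high at the gate (x 102). Lever pivot at x 0, y 40, height 150, between steel cheeks (y 27 to 53, top 165).
- walnut_chute_pad (a point): centre of the upper face of the press pad on the near end of the walnut chute's lever: flat wood, 52 (x) by 50 (y) by 8 mm thick, at x -130, y +40 in the stand's frame. 160 above the table at rest, about 110 at the bottom of its stroke, where it leans 0.4 rad. Only open table lies under it.
- walnut_chute_lever (a joint): tilt (rad) of the walnut chute's lever: 0 at rest (level, gate shut), grows as the pad goes down, stop at 0.40. Pad and gate lie on opposite sides of the pivot, 130 and 102 mm from it. A spring shuts it: about 2 N on the pad to start, 4 N at full stroke. Walnuts pass under the gate from about 0.28; press to 0.33 or more (pad 42 mm lower).
- walnut_chute_gate (a point): gate of the walnut chute: an aluminium plate 36 wide, 70 high, 3 mm thick, that hangs from the far end of the lever across the chute, lower edge 3 above the chute's floor when shut. This point: middle of its lower edge, at x 102, y 0 in the stand's frame, 78 above the table when shut. A cross bar at height 150 joins it to the lever. Not to be touched.
- hazelnut_chute: fixed stand, the one that holds the two hazelnuts; same shape, sizes and axes as walnut_chute. Each stand carries a dark tin catch tray below its chute's mouth: in the stand's frame inside x 139 to 245, y -40 to 40 mm, floor about 28 mm above the table, side rims 70, far wall 85.
- hazelnut_chute_pad (a point): centre of the upper face of the press pad on the near end of the hazelnut chute's lever: flat wood, 52 (x) by 50 (y) by 8 mm thick, at x -130, y +40 in the stand's frame. 160 above the table at rest, about 110 at the bottom of its stroke, where it leans 0.4 rad. Only open table lies under it.
- hazelnut_chute_lever (a joint): tilt (rad) of the hazelnut chute's lever: 0 at rest (level, gate shut), grows as the pad goes down, stop at 0.40. Pad and gate lie on opposite sides of the pivot, 130 and 102 mm from it. A spring shuts it: about 2 N on the pad to start, 4 N at full stroke. Walnuts pass under the gate from about 0.28; press to 0.33 or more (pad 42 mm lower).
- hazelnut_chute_gate (a point): gate of the hazelnut chute: an aluminium plate 36 wide, 70 high, 3 mm thick, that hangs from the far end of the lever across the chute, lower edge 3 above the chute's floor when shut. This point: middle of its lower edge, at x 102, y 0 in the stand's frame, 78 above the table when shut. A cross bar at height 150 joins it to the lever. Not to be touched.
- empty_chute: fixed stand, the one with nothing in it; same shape, sizes and axes as walnut_chute. Each stand carries a dark tin catch tray below its chute's mouth: in the stand's frame inside x 139 to 245, y -40 to 40 mm, floor about 28 mm above the table, side rims 70, far wall 85.
- empty_chute_pad (a point): centre of the upper face of the press pad on the near end of the empty chute's lever: flat wood, 52 (x) by 50 (y) by 8 mm thick, at x -130, y +40 in the stand's frame. 160 above the table at rest, about 110 at the bottom of its stroke, where it leans 0.4 rad. Only open table lies under it.
- empty_chute_lever (a joint): tilt (rad) of the empty chute's lever: 0 at rest (level, gate shut), grows as the pad goes down, stop at 0.40. Pad and gate lie on opposite sides of the pivot, 130 and 102 mm from it. A spring shuts it: about 2 N on the pad to start, 4 N at full stroke. Walnuts pass under the gate from about 0.28; press to 0.33 or more (pad 42 mm lower).
- empty_chute_gate (a point): gate of the empty chute: an aluminium plate 36 wide, 70 high, 3 mm thick, that hangs from the far end of the lever across the chute, lower edge 3 above the chute's floor when shut. This point: middle of its lower edge, at x 102, y 0 in the stand's frame, 78 above the table when shut. A cross bar at height 150 joins it to the lever. Not to be touched.
- walnut_1: walnut 1: a tan ball, 34 mm diameter, 8 to 17 g, with a seam; origin at its centre. Starts in the walnut chute behind the shut gate (next to the gate) and rolls down into the tray by itself, within about a second, once the gate is up. In the tray its centre is about 42 to 50 mm above the table.
- hazelnut_1: hazelnut 1: a brown ball, 20 mm diameter, about 10 g; origin at its centre. Behind the shut gate of the hazelnut chute, to stay there.
- walnut_2: walnut 2: a tan ball, 34 mm diameter, 8 to 17 g, with a seam; origin at its centre. Starts in the walnut chute behind the shut gate (behind walnut 1) and rolls down into the tray by itself, within about a second, once the gate is up. In the tray its centre is about 42 to 50 mm above the table.
- hazelnut_2: hazelnut 2: a brown ball, 20 mm diameter, about 10 g; origin at its centre. Behind the shut gate of the hazelnut chute, to stay there.
- jar: bystander: amber glass jar, 68 mm diameter, 110 mm high, standing free to the robot's right of the chutes; origin under its centre.
- bowl: bystander: wooden bowl of almonds, 144 mm diameter, 52 mm high, standing free to the robot's left of the chutes; origin under its centre.
- brush: bystander: pastry brush lying loose on the table between the robot and the chutes, along its own x; origin under its middle.

How it is judged:
On the way, in this order (a step that is already met when the one before it is completed fails the run):
1. the pad of the walnut chute's lever is pressed down so that the gate is up (value of joint walnut_chute_lever above 0.25 rad), for 0.05 s.
2. both walnuts lie in the walnut chute's catch tray while the lever is still held down (x of walnut_1 in the frame of walnut_chute between 0.14 and 0.245 m and y of walnut_1 in the frame of walnut_chute between -0.04 and 0.04 m and z of each of walnut_1, walnut_2 in the frame of walnut_chute below 0.06 m and x of walnut_2 in the frame of walnut_chute between 0.14 and 0.245 m and y of walnut_2 in the frame of walnut_chute between -0.04 and 0.04 m and value of joint walnut_chute_lever above 0.2 rad), for 0.1 s.
At the end, for the whole second after the job is handed in: Both walnuts lie in the catch tray of the walnut chute, rolling no faster than 0.1 m/s; all three levers are back level (under 0.05 rad) with gates shut; both hazelnuts are still in their chute behind the gate; jar, bowl and brush are within 25 mm of where they stood (x of walnut_1 in the frame of walnut_chute between 0.14 and 0.245 m and y of walnut_1 in the frame of walnut_chute between -0.04 and 0.04 m and z of each of walnut_1, walnut_2 in the frame of walnut_chute below 0.06 m and x of walnut_2 in the frame of walnut_chute between 0.14 and 0.245 m and y of walnut_2 in the frame of walnut_chute between -0.04 and 0.04 m and x of hazelnut_1 in the frame of hazelnut_chute between -0.03 and 0.102 m and y of hazelnut_1 in the frame of hazelnut_chute between -0.022 and 0.022 m and z of each of hazelnut_1, hazelnut_2 in the frame of hazelnut_chute above 0.07 m and x of hazelnut_2 in the frame of hazelnut_chute between -0.03 and 0.102 m and y of hazelnut_2 in the frame of hazelnut_chute between -0.022 and 0.022 m and value of joint each of walnut_chute_lever, hazelnut_chute_lever, empty_chute_lever below 0.05 rad and distance of each of jar, bowl, brush from where it was at the start of the episode below 0.025 m and linear speed of each of walnut_1, walnut_2 below 0.1 m/s); the robot touches nothing.
It fails at once if another chute's lever is pressed (over 0.08 rad) (value of joint any of hazelnut_chute_lever, empty_chute_lever above 0.08 rad).
It fails at once if the robot touches a nut (contact force between any of the arm, the fingers and walnut_1 above 0.3 N or contact force between any of the arm, the fingers and walnut_2 above 0.3 N or contact force between any of the arm, the fingers and hazelnut_1 above 0.3 N or contact force between any of the arm, the fingers and hazelnut_2 above 0.3 N).
It fails at once if the robot pushes or lifts a gate itself (contact force between any of the arm, the fingers and walnut_chute_lever_c2 above 0.5 N or contact force between any of the arm, the fingers and walnut_chute_lever_c3 above 0.5 N or contact force between any of the arm, the fingers and hazelnut_chute_lever_c2 above 0.5 N or contact force between any of the arm, the fingers and hazelnut_chute_lever_c3 above 0.5 N or contact force between any of the arm, the fingers and empty_chute_lever_c2 above 0.5 N or contact force between any of the arm, the fingers and empty_chute_lever_c3 above 0.5 N).
It fails at once if a nut is lifted out of its chute (height (world z) of any of walnut_1, walnut_2, hazelnut_1, hazelnut_2 above 0.15 m).
It fails at once if the jar, the bowl or the brush is moved or lifted (over 25 mm) (distance of any of jar, bowl, brush from where it was at the start of the episode above 0.025 m).
It also fails if it takes over 38 s, if anything falls off the work surface, if the arm or the gripper's body presses on something with over 40 N, if the wrist force passes 120 N, or if a joint passes its speed limit or range.

ROBOT

A 6-joint arm with a two-finger parallel gripper is mounted at the origin on the work surface. World frame = base frame: x ahead of the robot, y to its left, z up, the work surface at z = 0. Lengths are in m, angles in rad, forces in N, time in s.
With the tool pointing down it reaches from about 0.35 to 0.975 m from the base axis. Payload 4.9 kg.
Tool frame: the origin (TCP) lies on the mounting face of the last link; the fingertips stand 173 mm ahead of it and the grasp point (between the pads) lies 155 mm ahead of it (tcp_to_grasp is the distance from the TCP to the grasp point, in m); z points along the fingers, y is the line along which they close (so a half turn about z gives the same grasp; the last joint's range is limited). The gripper opens to 85 mm and grips with 20 to 120 N. Pads are 22 mm wide; open, the fingers measure 114 mm over their backs; the gripper's body (76 mm by 85 mm) begins 54 mm behind the grasp point. The pads swing forward as they close: fully open they stand 13 mm farther back than shut.
Start: joints at [-1.374, 0.053, 1.613, -0, 1.476, -0.119], TCP at [0.194, -0.594, 0.405] pointing down, gripper open.
Joint ranges: [-3.01, 3.01], [-1.01, 2.22], [0.06, 2.58], [-1.02, 4.17], [0.09, 2.62], [-3.14, 3.14]. Speed limits (rad/s): [2.57, 2.57, 3.14, 3.14, 3.14, 3.14].

INTERFACE

Orientations are given as a rotation vector (axis times angle).
In Python, from station import get_obs, get_image, calibration, finish_job, tcp_to_grasp gives the robot as it stands. The module is installed in compiled form; this text tells all that it offers.
- The arm moves only by the tool arm_command, never from a script. Its argument "plan" is a list that holds one entry, the list of rows, each a list of 6 numbers: the shift along the tool's x, y, z in cm, then the turn, a rotation vector about the tool's x, y, z in rad. A call has 1 to 12 rows; each row is the pose to reach, as a shift and turn from the pose commanded when the call began, along the tool's axes at that moment; what a row does not reach only later rows make up. A row lasts 1/12 s, in which the tool goes at most 41.7 mm and 7.16 degrees, less where a joint would pass 70% of its speed; a pose out of reach is approached as far as the arm can. A call with a gripper value outside its range is refused whole. "gripper" is the closure, from -1 (fully open) to 1 (shut), set as the call begins (left out, the last holds). The fingers move at their own pace and stop on an object; "force" is the grip in N (left out, the last holds). Time passes only in rows, so rows that repeat a pose let the fingers close. It gives the time, the measured TCP pose, the force, the opening and the grip force at its end, in the units of the state.
- get_obs(): the state, without advancing time (a new reading comes with each control period).
- get_image(name): name is "scene" or "top" or "wrist"; returns (picture, depth): 480x640x3 uint8, blue, green, red; 480x640 float32, m along the optical axis (not along the pixel's ray), 0 where there is no reading.
- calibration(name): a dict with "fx", "fy", "cx", "cy" (pixels), "pose" (4x4, takes a point from camera to world coordinates). Camera axes: x right, y up, looking along -z (the intrinsics and any distortion apply to the point x, -y, -z); pixel columns grow to the right and rows downward; lengths in m; the calibration is good to about 2 mm. The wrist camera is an equidistant fisheye: a pixel r from the principal point sees the ray r / f radians off the axis. A picture is of the moment at which its call begins: read the wrist's pose just before it. calibration takes no time and is no camera call; for the wrist camera it gives the pose at the moment of the call.
- finish_job(): hands the job in; it is judged then, once.
The state is a dict: "t": time; "q": joint angles; "dq": joint speeds; "effort": joint torques, N m; "tool_pos": TCP position; "tool_rot": TCP orientation; "contact_force": force on the tool from outside, world axes, zero at the start; "wrist_torque": the same for the moment, N m; "opening": finger opening in m; "grip_force": force on a finger pad.
Only numpy, scipy, OpenCV 4.12 (cv2) and the standard library are available. Lean on these libraries where they do the work, as an engineer would, in place of code of your own. Each camera call takes 0.05 s, during which the arm holds its last target. There are 200 camera calls.

## Working session

There is one attempt and no reset: what is moved stays moved. The work goes in short steps, Python scripts to look and compute and a tool call to move; the robot and the scene stay as the last step left them, time stands still between calls to the robot, and variables do not carry over. Pictures are saved under pics/ and viewed, at most 10 in all, crops included, and the job is handed in when it is done.

Besides the shell and the picture viewer there is one more tool, called after ">>>" as name([rows], argument=value, ...), one row to a line, values as JSON. arm_command: Moves the arm, as the interface text tells. Its arguments: {"type":"object","properties":{"plan":{"type":"array"},"gripper":{"type":"number"},"force":{"type":"number"}},"required":["plan"]}

```bash
mkdir -p pics; python3 - <<'E'
from station import *
import cv2,numpy as np
for n in("top","scene"):
    im,d=get_image(n);cv2.imwrite(f"pics/{n}0.png",im);np.save(f"{n}.npy",d)
    c=calibration(n);print(n,c)
o=get_obs();print(o['t'],o['tool_pos'],o['tool_rot'],o['opening'])
E
```

```text
top {'fx': 476.62627833699503, 'fy': 476.62627833699503, 'cx': 319.57923819961593, 'cy': 237.04736579646053, 'pose': array([[ 0.0150911 ,  0.98835507, -0.15141502,  0.41581727],
       [-0.99985308,  0.01614771,  0.00575099,  0.02852993],
       [ 0.00812902,  0.15130599,  0.98845355,  1.1306803 ],
       [ 0.        ,  0.        ,  0.        ,  1.        ]])}
scene {'fx': 478.14842257186024, 'fy': 478.14842257186024, 'cx': 323.07249776401324, 'cy': 240.2742272326246, 'pose': array([[ 0.85703728, -0.43338017,  0.2786911 ,  0.91793945],
       [ 0.51509711,  0.73399737, -0.44263171, -0.55260597],
       [-0.01273073,  0.52290486,  0.85229598,  1.20432037],
       [ 0.        ,  0.        ,  0.        ,  1.        ]])}
0.1 [ 0.19406483 -0.59385078  0.40355828] [-3.10065755e+00 -4.93720074e-01  1.34644902e-04] 0.08565002420416788
```

View pics/top0.png

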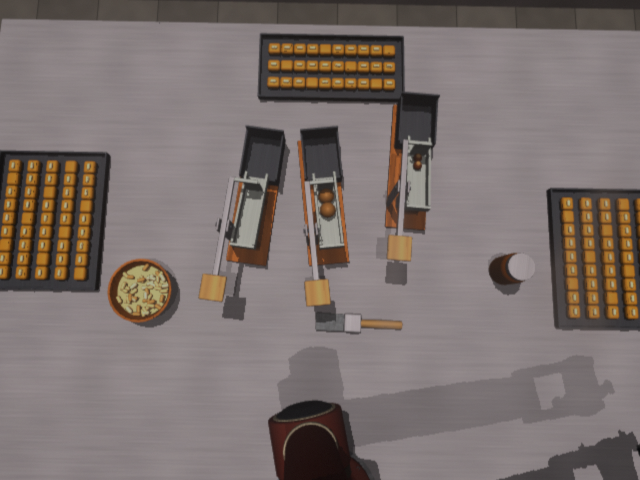

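View pics/scene0.png

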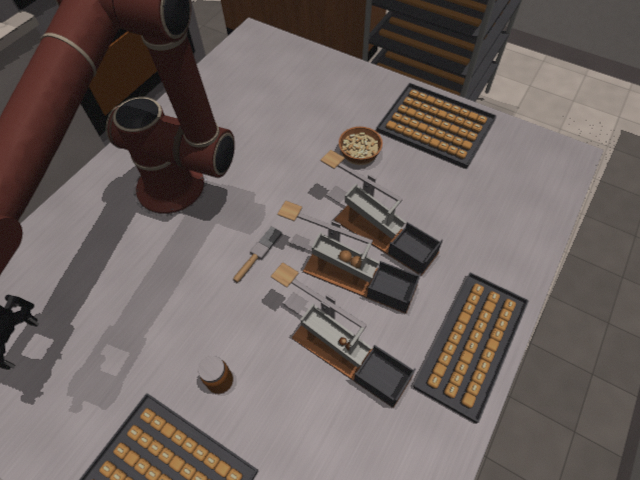

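The middle chute holds the two large walnuts, at top pixels (326,197) and (327,210), and its pad is near (317,292). The right chute holds the hazelnuts at about (418,163), and the left one is empty.

```bash
cat > h.py <<'E'
from station import *
import cv2,numpy as np
from scipy.spatial.transform import Rotation as R
def orange(im):
    h=cv2.cvtColor(im,cv2.COLOR_BGR2HSV);return cv2.inRange(h,(10,110,150),(22,255,255))
def world(n,d,u,v):
    c=calibration(n);z=d[v,u]
    p=np.c_[(u-c['cx'])/c['fx']*z,-(v-c['cy'])/c['fy']*z,-z]
    return p@c['pose'][:3,:3].T+c['pose'][:3,3]
def delta(tip):  # cm shift in tool axes taking fingertips to world point 'tip'
    o=get_obs();r=R.from_rotvec(o['tool_rot']);t=np.array(o['tool_pos'])+r.apply([0,0,.173])
    return r.inv().apply(np.array(tip)-t)*100,t,r.as_matrix()
E
python3 - <<'E'
from h import *
im=cv2.imread("pics/top0.png");d=np.load("top.npy")
m=orange(im)
def pad(m,d,n,x0,x1,y0,y1):
    v,u=np.mgrid[y0:y1,x0:x1].reshape(2,-1);p=world(n,d,u,v)
    s=(abs(p[:,2]-.16)<.012)&(m[v,u]>0);q=p[s]
    return q
for b in [(300,335,276,310),(195,230,270,305),(383,417,232,265)]:
    q=pad(m,d,"top",*b);print(len(q),q.mean(0),(q.min(0)+q.max(0))/2,np.ptp(q,0))
# lever direction: lever points at z~.15 in middle
v,u=np.mgrid[180:310,295:350].reshape(2,-1);p=world("top",d,u,v);s=(p[:,2]>.14)&(p[:,2]<.18)
a=p[s];
for x0 in np.arange(.28,.62,.03):
    w=a[abs(a[:,0]-x0)<.015]
    if len(w):print(round(x0,2),len(w),np.percentile(w[:,1],[0,50,100]).round(3),w[:,2].mean().round(3))
t,tp,M=delta([0,0,0]);print(tp,M)
q=pad(m,d,"top",300,335,276,310);c=(q.min(0)+q.max(0))/2;print(delta([c[0],c[1],.22])[0])
E
```

```text
556 [0.45158043 0.02612078 0.15917245] [0.4510174  0.02647773 0.15916801] [0.05091074 0.04940235 0.008457  ]
551 [0.45849442 0.23923022 0.15921884] [0.45896722 0.23946108 0.15893815] [0.05245518 0.05188244 0.0137947 ]
520 [ 0.54560381 -0.14185835  0.15918345] [ 0.54656172 -0.1420739   0.15926656] [0.05003268 0.04813974 0.0092782 ]
0.43 246 [-0.     0.026  0.051] 0.159
0.46 371 [0.002 0.027 0.053] 0.159
0.49 95 [0.006 0.031 0.037] 0.155
0.52 85 [0.027 0.034 0.04 ] 0.154
0.55 81 [0.032 0.038 0.045] 0.154
0.58 173 [0.024 0.041 0.058] 0.157
0.61 77 [0.037 0.044 0.05 ] 0.154
[ 0.19399921 -0.59353305  0.23055859] [[ 9.50545070e-01  3.10586424e-01 -3.79298170e-04]
 [ 3.10586585e-01 -9.50543318e-01  1.83663621e-03]
 [ 2.09894933e-04 -1.86361042e-03 -9.99998241e-01]]
[ 43.68721856 -50.95010646   1.15998163]
```

>>> arm_command([
  [[2,-2.3,0,0,0,0],[4.5,-5.2,0,0,0,0],[7,-8.2,0,0,0,0],[9.5,-11.1,0,0,0,0],[12,-14,0,0,0,0],[14.5,-16.9,0,0,0,0],[17,-19.8,0,0,0,0],[19.5,-22.7,0,0,0,0],[22,-25.7,0,0,0,0],[24.5,-28.6,0,0,0,0],[27,-31.5,0,0,0,0],[29,-33.8,0,0,0,0]],
], gripper=1)

```text
t: 1.1
tool_pos: [0.365, -0.1804, 0.4043]
tool_rot: [-3.102, -0.495, -0.0]
contact_force: [0.1, -0.7, -0.1]
opening: -0.0002
grip_force: 0.0
```

>>> arm_command([
  [[2,-2.3,0,0,0,0],[4,-4.6,0,0,0,0],[6,-7,0,0,0,0],[8,-9.3,0,0,0,0],[10,-11.7,0,0,0,0],[12,-14,0,0,0,0],[13.5,-15.8,0,0,0,0],[14.7,-17.1,0,0,0,0],[14.7,-17.1,0,0,0,0],[14.7,-17.1,0,0,0,0]],
])

```text
t: 1.93
tool_pos: [0.4513, 0.026, 0.4042]
tool_rot: [3.102, 0.497, -0.002]
contact_force: [0.1, -1.3, -0.6]
opening: 0.0001
grip_force: 0.0
```

```bash
python3 - <<'E'
from h import *
print(delta([.451,.026,.165]),get_obs()['contact_force'],get_obs()['opening'])
im,d=get_image("scene");cv2.imwrite("pics/s1.png",cv2.resize(im[150:330,200:440],None,fx=3,fy=3))
E
```

```text
(array([ 4.17147326e-04, -9.32225634e-03,  6.61521573e+00]), array([0.45111265, 0.02593185, 0.23115209]), array([[ 9.49920398e-01,  3.12489180e-01, -1.32245186e-03],
       [ 3.12489025e-01, -9.49921313e-01, -3.28175942e-04],
       [-1.35877664e-03, -1.01510669e-04, -9.99999072e-01]])) [ 0.11303849 -1.27069844 -0.61895987] 0.00011072325192232881
```

View pics/s1.png

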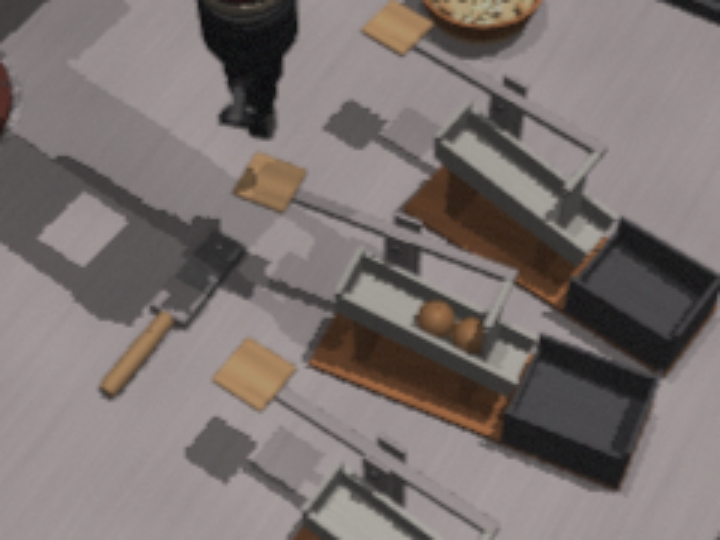

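The shut fingertips are right above the middle pad, at crop pixel (270,180). The walnuts sit behind the gate at (437,318) and (470,333). Now I press straight down.

>>> arm_command([
  [[0,0,2,0,0,0],[0,0,4,0,0,0],[0,0,5.5,0,0,0],[0,0,6.5,0,0,0],[0,0,7.5,0,0,0],[0,0,8.5,0,0,0],[0,0,9.5,0,0,0],[0,0,10.5,0,0,0],[0,0,11.1,0,0,0],[0,0,11.4,0,0,0],[0,0,11.4,0,0,0],[0,0,11.4,0,0,0]],
])

```text
t: 2.98
tool_pos: [0.4516, 0.0255, 0.291]
tool_rot: [3.102, 0.494, 0.0]
contact_force: [0.1, -1.2, 4.7]
opening: -0.0002
grip_force: 1.7
```

>>> arm_command([
  [[0,0,0,0,0,0],[0,0,0,0,0,0],[0,0,0,0,0,0],[0,0,0,0,0,0],[0,0,0,0,0,0],[0,0,0,0,0,0],[0,0,0,0,0,0],[0,0,0,0,0,0],[0,0,0,0,0,0],[0,0,0,0,0,0],[0,0,0,0,0,0],[0,0,0,0,0,0]],
])

```text
t: 3.98
tool_pos: [0.4515, 0.0255, 0.2908]
tool_rot: [3.102, 0.494, 0.001]
contact_force: [0.9, -0.2, 4.6]
opening: -0.0002
grip_force: 1.7
```

```bash
python3 - <<'E'
from h import *
print(delta([.451,.026,.165])[:2],get_obs()['contact_force'])
im,d=get_image("scene");cv2.imwrite("pics/s2.png",cv2.resize(im[150:330,200:440],None,fx=3,fy=3))
E
```

```text
(array([-0.03629364, -0.06822162, -4.71616837]), array([0.45157629, 0.02546288, 0.11783857])) [ 0.92811199 -0.15684091  4.57879579]
```

View pics/s2.png

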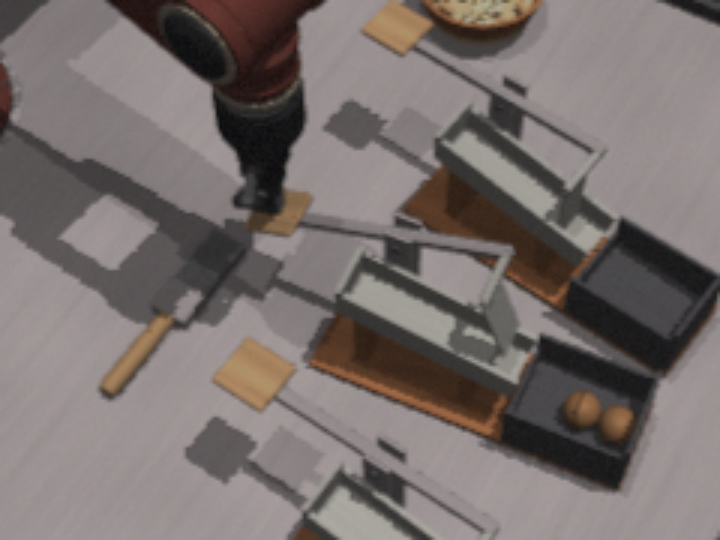

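Both walnuts are in the tray, at crop pixels (582,409) and (617,423), and the gate is up. I'll wait a little, then let go gently.

>>> arm_command([
  [[0,0,0,0,0,0],[0,0,0,0,0,0],[0,0,-0.7,0,0,0],[0,0,-1.4,0,0,0],[0,0,-2.1,0,0,0],[0,0,-2.8,0,0,0],[0,0,-3.5,0,0,0],[0,0,-4.2,0,0,0],[0,0,-5,0,0,0],[0,0,-7,0,0,0],[0,0,-9,0,0,0],[0,0,-11,0,0,0]],
])

```text
t: 5.03
tool_pos: [0.4513, 0.0255, 0.4015]
tool_rot: [-3.102, -0.494, -0.0]
contact_force: [0.0, -0.0, 1.1]
opening: -0.0001
grip_force: 0.0
```

>>> arm_command([
  [[0,0,-1,0,0,0],[0,0,-2,0,0,0],[0,0,-2,0,0,0],[0,0,-2,0,0,0],[0,0,-2,0,0,0],[0,0,-2,0,0,0],[0,0,-2,0,0,0],[0,0,-2,0,0,0]],
])

```text
t: 5.7
tool_pos: [0.4513, 0.0255, 0.4198]
tool_rot: [-3.102, -0.494, 0.002]
contact_force: [0.7, -1.0, 0.4]
opening: 0.0003
grip_force: 0.0
```

```bash
python3 - <<'E'
from h import *
print(get_obs()['tool_pos'],get_obs()['contact_force'])
im,d=get_image("scene");cv2.imwrite("pics/s3.png",cv2.resize(im[150:330,200:440],None,fx=3,fy=3))
E
```

```text
[0.45130505 0.02548411 0.41980471] [ 0.67944687 -0.96902747  0.41433061]
```

View pics/s3.png

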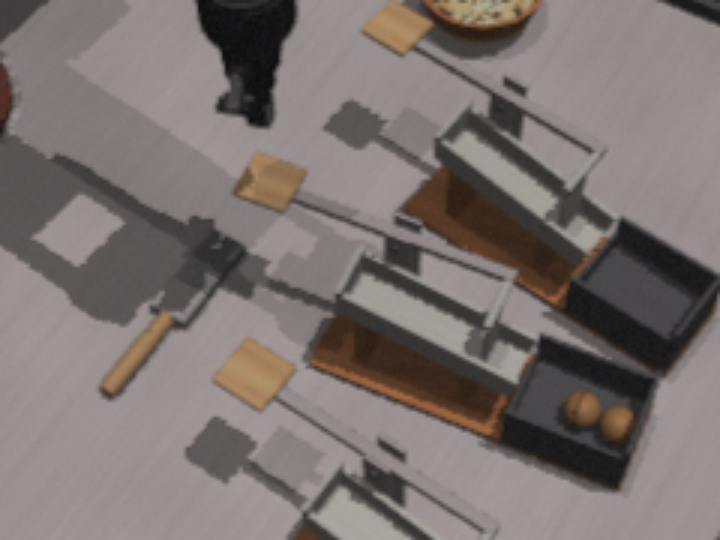

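The lever is back level, the gate is shut, and the walnuts lie still in the tray at (582,409) and (617,423).

```bash
python3 -c "from station import finish_job;print(finish_job())"
```

```text
the job is handed in; nothing more can be done
None
```

The job is handed in: both walnuts rolled into the walnut chute's tray while I held the lever down, its lever came back level with the gate shut, and nothing else was touched; the hand-in gave no verdict.

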